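Set the side-lay against the red stop

TASK

Set the side-lay of the screen-printing bed for the next job: with your fingertips press down the blue pad in the middle of the dark carriage to free its brake, keep it pressed while you push the carriage along the rail right up against the red stop, then let the pad come back up so that the carriage is locked there. Never force the carriage along with the brake on, do not pick up anything, and leave the inks, tools and other things on the table where they are.

Things in the scene. Friction and masses are not known exactly. Their poses are not given: they have to be found in the camera images.
- bed: White printing bed, a fixed board 340 (its x) by 480 (its y) by 12 mm thick lying on the table; origin at the centre of its underside, z up. An aluminium rail runs along its y, 100 mm to the -x side of the origin, nearly the full length of the board. Its position and yaw differ from run to run.
- pad_top (a point): Centre of the top face of the blue press pad in the middle of the carriage: 52 mm (bed x) by 68 mm (bed y, along the rail), level, 42 mm above the table when up. At each end along the rail a raised end of the carriage, 7 mm higher than the pad, borders it, so a fingertip on the pad can take the carriage along by friction or push against that end.
- pad (a joint): How far the blue pad is pressed down, m: 0 up (brake on), 0.004 fully down. It sinks straight down against a spring: about 8 N at 1 mm, where the brake comes free, about 10 N when fully down, then a hard stop. Let go, it springs back up by itself and the brake holds again.
- carriage_mid (a point): Middle of the dark steel carriage, on the rail line, 32 mm above the table. It is 90 mm (bed x) by 100 mm (bed y, along the rail); cheeks 38 mm, raised ends 49 mm above the table; a low steel tongue reaches 78 mm to the bed's +x side. It slides only along the rail; brake on it resists with about 18 N, brake off with 1.2 N plus 6 N per m/s.
- carriage (a joint): Position of the carriage along the bed's y axis, m; 0 at the middle of the bed, grows to the bed's +y.
- red_stop_mid (a point): Middle of the red stop, a fixed block clamped over the rail, 60 mm (bed x) by 24 mm (bed y), top 46 mm above the table with a steel screw head to 52 mm; this point is 32 mm above the table on the rail line. With the carriage against it the two middles are 62 mm apart. It stands at either end of the rail.
- grey_stop_mid (a point): Middle of the grey stop, the same block in grey at the other end of the rail: not the one to use.
- ink_blue: Loose ink jar, 58 mm across, 75 mm high, blue lid, standing on the bed beyond the rail; leave it. Origin at the centre of its underside.
- ink_pink: Loose ink jar, 66 mm across, 90 mm high, pink lid, on the table to the left; leave it. Origin at the centre of its underside.
- tape: Loose roll of tape lying on the bed beyond the rail, 84 mm across, 24 mm high; leave it. Origin at the centre of its underside.
- squeegee: Loose wooden squeegee lying on the table to the left of the bed, 240 mm along its x, 60 mm wide, 30 mm high; leave it. Origin under its middle.
- mug: Loose blue mug on the table to the right, 76 mm across, 90 mm high; leave it. Origin at the centre of its underside.
- spatula: Loose ink spatula lying on the table to the right; leave it.
- brush: Loose brush lying on the table to the left near the robot; leave it.

How it is judged:
By the outcome, as a careful person would: the job done as asked, in the order asked, and still so for the second after the job is handed in, with the robot touching nothing.
It also fails if it takes over 35 s, if anything falls off the work surface, if the arm or the gripper's body presses on something with over 40 N, if the wrist force passes 120 N, or if a joint passes its speed limit or range.

ROBOT

A 7-joint arm with a two-finger parallel gripper is mounted at the origin on the work surface. World frame = base frame: x ahead of the robot, y to its left, z up, the work surface at z = 0. Lengths are in m, angles in rad, forces in N, time in s.
With the tool pointing down it reaches from about 0.425 to 0.925 m from the base axis. Payload 6.8 kg.
Tool frame: the origin (TCP) lies between the finger pads; the fingertips stand 14 mm ahead of it and the grasp point (between the pads) lies 5 mm behind it; z points along the fingers, y is the line along which they close (so a half turn about z gives the same grasp; the last joint's range is limited). The gripper opens to 85 mm and grips with 20 to 120 N. Pads are 22 mm wide; open, the fingers measure 114 mm over their backs; the gripper's body (76 mm by 85 mm) begins 54 mm behind the grasp point. The pads swing forward as they close: fully open they stand 13 mm farther back than shut.
Start: joints at [-1.314, 0.477, 0.022, 1.555, -0.011, 1.109, -0.083], TCP at [0.241, 0.631, 0.245] pointing down, gripper open.
Joint ranges: [-2.96, 2.96], [-0.34, 2.1], [-1.41, 1.46], [0.24, 2.44], [-1.37, 4.51], [0.17, 1.92], [-2.96, 2.96]. Speed limits (rad/s): [2.39, 2.39, 3.14, 3.14, 3.14, 3.14, 3.14].

INTERFACE

Orientations are given as a rotation vector (axis times angle).
In Python, from bench import r, eyes, ticket gives the robot as it stands. The module is installed in compiled form; this text tells all that it offers.
- The arm moves only by the tool arm_command, never from a script. Its argument "plan" is text: rows parted by semicolons, each of 4 numbers parted by spaces: the shift along the tool's x, y, z in m, then the turn about the tool's z in degrees. In form: tx ty tz yaw; .... A call has 1 to 20 rows; each row shifts and turns the commanded pose from where the row before left it, along the tool's axes as they then stand; what a row does not reach is not made up. A row lasts 1/8 s, in which the tool goes at most 62.5 mm and 10.7 degrees, less where a joint would pass 70% of its speed; a pose out of reach is approached as far as the arm can. A call is refused whole if a number of a shift passes 0.0625 or a number of a turn 10.7, either way. A call with a gripper value outside its range is refused whole. "hand" is the closure, from -1 (fully open) to 1 (shut), set as the call begins (left out, the last holds). The fingers move at their own pace and stop on an object; "grip_force" is the grip in N (left out, the last holds). Time passes only in rows, so rows that do not move let the fingers close. It gives the time, the measured TCP pose, the force, the opening and the grip force at its end, in the units of the state.
- r.get_obs(): the state, without advancing time (a new reading comes with each control period).
- eyes.grab_frame(name): name is "side" or "top" or "wrist"; returns (picture, depth): 400x640x3 uint8, red, green, blue; 400x640 float32, m along the optical axis (not along the pixel's ray), 0 where there is no reading.
- eyes.calibration(name): a dict with "fov_y" (degrees; the focal length in pixels is half the picture's height over the tangent of half this angle, whatever the lens; pixels are square), "cx", "cy" (the principal point, pixels), "origin" and "attitude" of the camera in the world; the wrist camera has in their place "tool_from_camera" (4x4, takes a point from camera to tool coordinates, whose origin is the TCP and whose axes are the flange's). Camera axes: x right, y up, looking along -z (the intrinsics and any distortion apply to the point x, -y, -z); pixel columns grow to the right and rows downward; lengths in m; the calibration is good to about 2 mm. The wrist camera is an equidistant fisheye: a pixel r from the principal point sees the ray r / f radians off the axis. A picture is of the moment at which its call begins: read the wrist's pose just before it. calibration takes no time and is no camera call.
- ticket.hand_in(): hands the job in; it is judged then, once.
The state is a dict: "clock": time; "joints": joint angles; "qvel": joint speeds; "tau": joint torques, N m; "tcp_pos": TCP position; "orientation": TCP orientation; "contact_force": force on the tool from outside, world axes, zero at the start; "moment": the same for the moment, N m; "grip_width": finger opening in m; "gripper_force": force on a finger pad.
Only numpy, scipy, OpenCV 4.12 (cv2) and the standard library are available. Lean on these libraries where they do the work, as an engineer would, in place of code of your own. Each camera call takes 0.05 s, during which the arm holds its last target. There are 200 camera calls.

## Working session

There is one attempt and no reset: what is moved stays moved. The work goes in short steps, Python scripts to look and compute and a tool call to move; the robot and the scene stay as the last step left them, time stands still between calls to the robot, and variables do not carry over. Pictures are saved under pics/ and viewed, at most 10 in all, crops included, and the job is handed in when it is done.

Besides the shell and the picture viewer there is one more tool, called after "Emit:" as name(argument=value, ...) on one line, values as JSON. arm_command: Moves the arm, as the interface text tells. Its arguments: {"type":"object","properties":{"plan":{"type":"string"},"hand":{"type":"number"},"grip_force":{"type":"number"}},"required":["plan"]}

```bash
mkdir -p pics; python3 - <<'E'
from bench import r, eyes
import numpy as np, cv2
print(r.get_obs())
for n in ("top","side"):
    im,d=eyes.grab_frame(n); np.savez(n+'.npz',im=im,d=d)
    print(n,eyes.calibration(n)); cv2.imwrite(f'pics/{n}.png',im[:,:,::-1])
print(eyes.calibration("wrist"))
E
```

```text
{'clock': 0.0, 'joints': array([-1.31409058,  0.47778938,  0.02230411,  1.55646741, -0.0114908 ,
        1.10928509, -0.08307807]), 'qvel': array([-0.00109361,  0.00070761, -0.0021118 ,  0.00094228,  0.00122394,
        0.00070396, -0.00032029]), 'tau': array([-7.37065384e-04, -5.96452081e+01,  1.60771105e+00, -2.81202382e+01,
        1.25282840e-02,  9.33377742e-03,  1.09648363e-05]), 'tcp_pos': array([0.24060892, 0.63004861, 0.24432545]), 'orientation': array([-5.69703694e-01, -3.08929587e+00,  2.84301267e-03]), 'contact_force': array([0.02732886, 0.23345317, 0.62826235]), 'moment': array([-0.07955402, -0.01716976, -0.00695294]), 'gripper_force': 0.0, 'grip_width': 0.08536742212792572}
top {'fov_y': 48.4068138151398, 'cx': 319.0091898472879, 'cy': 203.33353875705745, 'origin': array([ 0.42662706, -0.00668628,  1.19550973]), 'attitude': array([ 0.08410318, -0.09372418, -1.59711016])}
side {'fov_y': 55.67348930110381, 'cx': 320.89812092957976, 'cy': 199.48760267434136, 'origin': array([ 0.2015476 , -0.75102356,  0.59193447]), 'attitude': array([ 0.97218645, -0.21118235, -0.38136855])}
{'fov_y': 65.70646984690485, 'cx': 316.950179391057, 'cy': 199.87615207474477, 'tool_from_camera': array([[ 2.73425187e-04,  9.57339304e-01,  2.88966058e-01,
         7.29220532e-02],
       [ 9.99999867e-01, -3.88366030e-04,  3.40430690e-04,
        -5.87950309e-04],
       [ 4.38132281e-04,  2.88965927e-01, -9.57339282e-01,
        -1.27950276e-01],
       [ 0.00000000e+00,  0.00000000e+00,  0.00000000e+00,
         1.00000000e+00]])}
```

View pics/top.png

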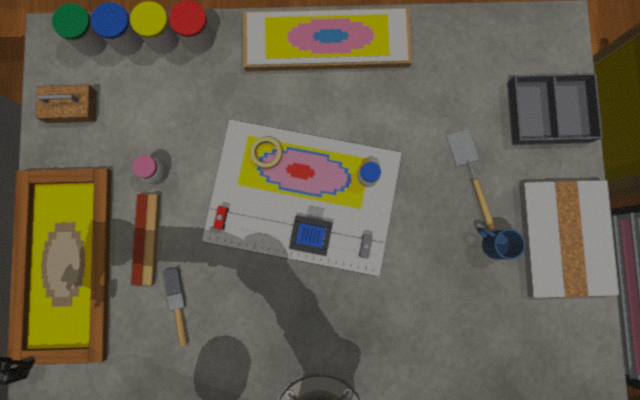

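View pics/side.png

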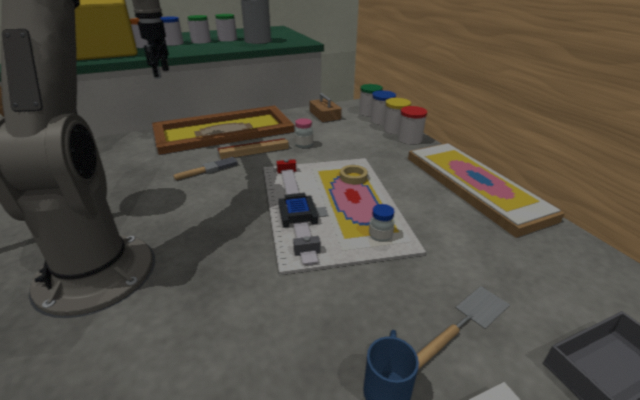

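The top view shows the red stop at about (221,216), the blue pad at (311,235), the grey stop at (366,243). The bed corners are at about (230,121), (401,153), (380,275) and (203,241). The side view shows the same layout, with the red stop on the far (+y world) side.

```bash
cat > h.py <<'E'
import numpy as np, cv2
from scipy.spatial.transform import Rotation as R
from bench import r, eyes
def cast(n,uv,z):
    c=eyes.calibration(n); f=200/np.tan(np.radians(c['fov_y']/2))
    uv=np.atleast_2d(uv).astype(float)
    d=np.c_[(uv[:,0]-c['cx'])/f,-(uv[:,1]-c['cy'])/f,-np.ones(len(uv))]
    d=R.from_rotvec(c['attitude']).apply(d); o=c['origin']
    return o+d*((z-o[2])/d[:,2])[:,None]
def blob(m,box):
    k=np.zeros_like(m); x0,y0,x1,y1=box; k[y0:y1,x0:x1]=m[y0:y1,x0:x1]
    n,l,s,c=cv2.connectedComponentsWithStats(k.astype(np.uint8)); i=1+np.argmax(s[1:,4])
    return c[i],s[i],cv2.minAreaRect(np.argwhere(l==i)[:,::-1].astype(np.float32))
E
python3 - <<'E'
from h import *
np.set_printoptions(precision=4,suppress=True)
B={'top':dict(pad=(285,210,340,260),red=(205,195,235,235)),'side':dict(pad=(275,190,325,225),red=(270,155,302,180))}
for n in B:
    im=np.load(n+'.npz')['im'];h=cv2.cvtColor(im,cv2.COLOR_RGB2HSV); H,S,V=h[...,0],h[...,1],h[...,2]
    blue=(H>100)&(H<130)&(S>130)&(V>60); red=((H<8)|(H>172))&(S>130)&(V>60)
    for k,m,z in(('pad',blue,.042),('red',red,.046)):
        c,s,rc=blob(m,B[n][k]); box=cv2.boxPoints(rc)
        print(n,k,c,s,'ctr',cast(n,rc[0],z)[0]); print(cast(n,box,z)[:,:2].tolist())
im=np.load('top.npz')['im']
m=(im.min(2)>120)&(np.ptp(im.astype(int),2)<40)
c,s,rc=blob(m,(195,110,410,285)); 
pts=np.argwhere(m)[:,::-1]; pts=pts[(pts[:,0]>195)&(pts[:,0]<410)&(pts[:,1]>110)&(pts[:,1]<285)]
hull=cv2.convexHull(pts.astype(np.float32)); rc=cv2.minAreaRect(hull); b=cast('top',cv2.boxPoints(rc),.012)
print('bed',b,np.linalg.norm(np.diff(b,axis=0),axis=1),b.mean(0))
E
```

```text
top pad [310.1705 234.7708] [296 223  29  24 528] ctr [0.4763 0.0096 0.042 ]
[[0.45819454351689143, 0.0482663718417048], [0.509633500061021, 0.036726677152352], [0.494484994995949, -0.029255836931260264], [0.4431760035381639, -0.017392946758899082]]
top red [220.2652 217.3978] [214 206  14  23 181] ctr [0.5273 0.2413 0.046 ]
[[0.502069914213309, 0.2599452552754979], [0.5589235845071973, 0.2471661076948304], [0.5527043094625048, 0.22248870807831045], [0.4959105304259736, 0.2354008540599554]]
side pad [296.7762 204.986 ] [286 198  23  15 286] ctr [0.4764 0.0119 0.042 ]
[[0.45830367083241363, 0.048619984620379975], [0.5141384076918896, 0.036792740992091955], [0.49375716706186, -0.0232113079082088], [0.4410011984593818, -0.01142715973635211]]
side red [285.7818 164.9697] [277 160  19  13 165] ctr [0.52  0.216 0.046]
[[0.5033004225272996, 0.25710140263242554], [0.5585317280963144, 0.2442262471923119], [0.5358926815456776, 0.17659684980364898], [0.48357883469244267, 0.18932448628508103]]
bed [[ 0.4724  0.3208  0.012 ]
 [ 0.807   0.2571  0.012 ]
 [ 0.693  -0.2473  0.012 ]
 [ 0.3644 -0.1684  0.012 ]] [0.3405 0.5172 0.3379] [0.5842 0.0406 0.012 ]
```

Pad (53×68 mm) and red stop (58×25 mm) match the given sizes. The pad centre is at (0.476, 0.010), the stop at (0.527, 0.241). The rail is about 12.5° clockwise from world y, and the travel is about 0.174 m. I'll move above the pad now with the fingers shut and turned along the rail.

Emit:
arm_command(plan="0 0 0 -8.4; -0.045 -0.03 0.005 0; -0.045 -0.03 0.005 0; -0.045 -0.03 0.005 0; -0.045 -0.03 0.005 0; -0.045 -0.03 0.005 0; -0.045 -0.03 0.005 0; -0.045 -0.03 0.005 0; -0.045 -0.03 0.005 0; 0 -0.045 0.005 0; 0 -0.045 0.005 0; 0 -0.045 0.005 0; 0 -0.045 0.005 0; 0 -0.045 0.005 0; 0 -0.045 0.005 0; 0 -0.045 0.005 0; 0 0 0 0; 0 0 0 0", hand=1, grip_force=30)

```text
clock: 2.35
tcp_pos: [0.4723, 0.0114, 0.1703]
orientation: [0.342, 3.123, 0.001]
contact_force: [-0.3, 0.7, -0.9]
grip_width: 0.0001
gripper_force: 0.0
```

```bash
cat >> h.py <<'E'
def wcast(uv,z,o):
    c=eyes.calibration('wrist'); f=200/np.tan(np.radians(c['fov_y']/2)); uv=np.atleast_2d(uv).astype(float)
    x=(uv[:,0]-c['cx'])/f; y=(uv[:,1]-c['cy'])/f; t=np.hypot(x,y); k=np.sinc(t/np.pi); 
    d=np.c_[x*k,-y*k,-np.cos(t)]
    T=c['tool_from_camera']; Rt=R.from_rotvec(o['orientation'])
    d=Rt.apply(d@T[:3,:3].T); p=o['tcp_pos']+Rt.apply(T[:3,3])
    return p+d*((z-p[2])/d[:,2])[:,None]
E
python3 - <<'E'
from h import *
np.set_printoptions(precision=4,suppress=True)
o=r.get_obs(); im,d=eyes.grab_frame('wrist'); cv2.imwrite('pics/w1.png',im[:,:,::-1])
h=cv2.cvtColor(im,cv2.COLOR_RGB2HSV); H,S,V=h[...,0],h[...,1],h[...,2]
for k,m,z in(('pad',(H>100)&(H<130)&(S>130)&(V>60),.042),('red',((H<8)|(H>172))&(S>130)&(V>60),.046)):
    c,s,rc=blob(m,(0,0,640,400)); b=wcast(cv2.boxPoints(rc),z,o)
    print(k,s,wcast(rc[0],z,o)[0],b[:,:2].tolist(),np.linalg.norm(np.diff(b,axis=0),axis=1))
E
```

```text
pad [ 276  169   80   59 4525] [0.4744 0.0089 0.042 ] [[0.44219194060049866, -0.018159195070304418], [0.4566577645049925, 0.04710785427733294], [0.5084453490717269, 0.037549886050155794], [0.4931865245560578, -0.031495546236796734]] [0.0669 0.0527 0.0707]
red [625  46  12 165 921] [0.4682 0.4124 0.046 ] [[0.578026185937591, 0.40938355352507516], [0.3652242969986089, 0.41818920278483607], [0.36349702148778384, 0.44942866926942227], [0.5860558071282472, 0.4426720099981303]] [0.213  0.0313 0.2227]
```

View pics/w1.png

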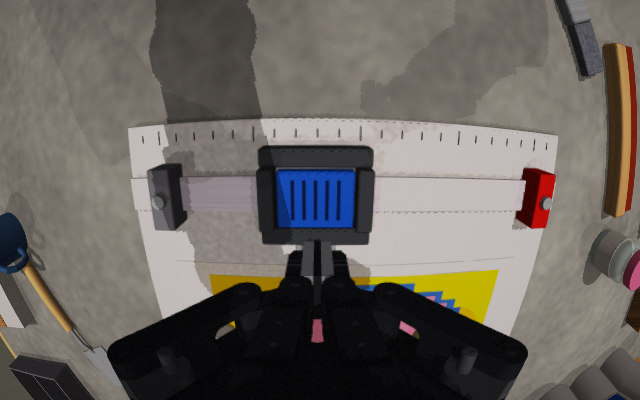

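The wrist view confirms it: the pad spans (276–356, 169–228), the fingers line up along the rail, and the red stop is at (522–555, 169–228). Both pad estimates agree within 2 mm, so I'm descending.

Emit:
arm_command(plan="-0.003 -0.001 0.03 0; 0 0 0.03 0; 0 0 0.025 0; 0 0 0.015 0; 0 0 0.007 0; 0 0 0 0; 0 0 0 0")

```text
clock: 3.28
tcp_pos: [0.4754, 0.0093, 0.064]
orientation: [0.342, 3.122, 0.001]
contact_force: [-0.2, 0.1, -0.1]
grip_width: -0.0001
gripper_force: 0.0
```

Emit:
arm_command(plan="0 0 0.003 0; 0 0 0.003 0; 0 0 0.003 0; 0 0 0.002 0; 0 0 0 0; 0 0 0 0")

```text
clock: 4.03
tcp_pos: [0.475, 0.0092, 0.0527]
orientation: [0.342, 3.123, 0.0]
contact_force: [-1.7, 0.6, 9.3]
grip_width: 0.0002
gripper_force: 4.4
```

Emit:
arm_command(plan="0 0 0.001 0; 0 0 0.0005 0; 0 0 0 0; 0 0 0 0")

```text
clock: 4.53
tcp_pos: [0.4751, 0.0092, 0.0519]
orientation: [0.343, 3.123, 0.001]
contact_force: [-4.1, 0.1, 19.1]
grip_width: -0.0005
gripper_force: 9.2
```

The pad is on its hard stop at 19 N. First I'll slide a short way towards the red stop and check.

Emit:
arm_command(plan="0 0.002 0 0; 0 0.004 0 0; 0 0.006 0 0; 0 0.006 0 0; 0 0.006 0 0; 0 0.006 0 0; 0 0 0 0")

```text
clock: 5.4
tcp_pos: [0.4819, 0.0395, 0.0519]
orientation: [0.341, 3.122, 0.002]
contact_force: [-4.1, 2.9, 17.1]
grip_width: 0.0002
gripper_force: 8.5
```

Emit:
arm_command(plan="0 0.006 0 0; 0 0.01 0 0; 0 0.01 0 0; 0 0.01 0 0; 0 0.01 0 0; 0 0.01 0 0; 0 0.01 0 0; 0 0.01 0 0; 0 0.01 0 0; 0 0.01 0 0; 0 0.01 0 0; 0 0.004 0 0; 0 0 0 0")

```text
clock: 7.02
tcp_pos: [0.5061, 0.1472, 0.052]
orientation: [0.341, 3.121, 0.003]
contact_force: [-1.6, 1.9, 12.7]
grip_width: 0.0003
gripper_force: 6.5
```

```bash
python3 - <<'E'
from h import *
im,d=eyes.grab_frame('wrist'); cv2.imwrite('pics/w2.png',im[:,:,::-1]); print(r.get_obs()['contact_force'])
E
```

```text
[-2.22473728  2.41907645 13.23270726]
```

View pics/w2.png

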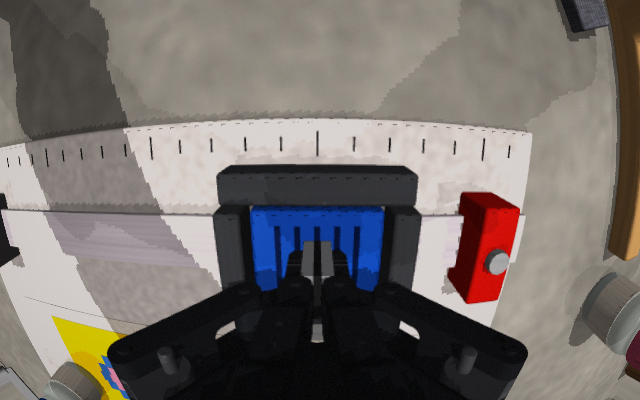

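The carriage follows the fingertip by friction, with the fingers still centred on the pad (316,265) and a gap to the red stop of about 33 mm. I'll press slightly harder, close the gap and slow down at the end.

Emit:
arm_command(plan="0 0 0.0004 0; 0 0.005 0 0; 0 0.006 0 0; 0 0.006 0 0; 0 0.005 0 0; 0 0.003 0 0; 0 0.002 0 0; 0 0.002 0 0; 0 0.002 0 0; 0 0.001 0 0; 0 0.001 0 0; 0 0 0 0")

```text
clock: 8.57
tcp_pos: [0.5133, 0.1789, 0.0519]
orientation: [0.342, 3.121, 0.003]
contact_force: [-3.6, -1.4, 16.5]
grip_width: 0.0001
gripper_force: 8.2
```

Emit:
arm_command(plan="0 0.001 0 0; 0 0.001 0 0; 0 0.001 0 0; 0 0.001 0 0; 0 0.001 0 0; 0 0 0 0")

```text
clock: 9.32
tcp_pos: [0.5142, 0.1831, 0.0519]
orientation: [0.343, 3.122, 0.002]
contact_force: [-3.2, -2.2, 16.9]
grip_width: 0.0002
gripper_force: 8.7
```

```bash
python3 - <<'E'
from h import *
im,d=eyes.grab_frame('wrist'); cv2.imwrite('pics/w3.png',im[:,:,::-1]); print(r.get_obs()['contact_force'])
E
```

```text
[-3.45061073 -1.11413345 17.35226962]
```

View pics/w3.png

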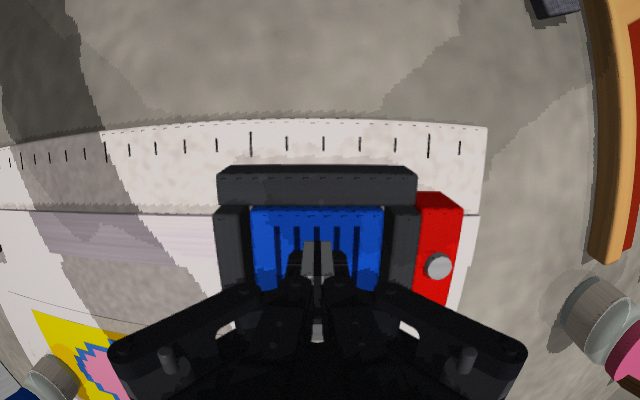

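The carriage's right edge (418) meets or almost meets the red stop (416), but the finger hasn't slipped on the pad yet. I'll keep going gently until the sideways force builds up.

Emit:
arm_command(plan="0 0.001 0 0; 0 0.001 0 0; 0 0.001 0 0; 0 0.001 0 0; 0 0 0 0")

```text
clock: 10.0
tcp_pos: [0.5143, 0.1835, 0.0519]
orientation: [-0.346, -3.122, 0.005]
contact_force: [-6.4, -10.3, 23.6]
grip_width: -0.0003
gripper_force: 11.8
```

The tool stalled with 10 N of sideways reaction, so the carriage is hard against the stop. I'll ease most of the wind-up and lift straight off.

Emit:
arm_command(plan="0 -0.0015 0 0; 0 -0.001 0 0; 0 0 0 0; 0 0 -0.001 0; 0 0 -0.002 0; 0 0 -0.002 0; 0 0 -0.003 0; 0 0 -0.006 0; 0 0 -0.02 0; 0 0 -0.04 0; 0 0 -0.04 0; 0 0 0 0; 0 0 0 0")

```text
clock: 11.62
tcp_pos: [0.5132, 0.1846, 0.1641]
orientation: [-0.341, -3.122, -0.0]
contact_force: [-0.7, 0.2, -0.1]
grip_width: -0.0001
gripper_force: 0.0
```

```bash
python3 - <<'E'
from h import *
o=r.get_obs(); im,d=eyes.grab_frame('wrist'); cv2.imwrite('pics/w4.png',im[:,:,::-1]); print(o['contact_force'])
h=cv2.cvtColor(im,cv2.COLOR_RGB2HSV); H,S,V=h[...,0],h[...,1],h[...,2]
c,s,rc=blob((H>100)&(H<130)&(S>130)&(V>60),(200,100,450,300)); p=wcast(rc[0],.042,o)[0]
c,s,rc=blob(((H<8)|(H>172))&(S>130)&(V>60),(300,100,500,300)); q=wcast(rc[0],.046,o)[0]
print(p,q,np.linalg.norm((p-q)[:2]))
E
```

```text
[-0.74526285  0.21399482 -0.13339708]
[0.51350764 0.18246082 0.042     ] [0.52478913 0.24248394 0.046     ] 0.06107410499413187
```

View pics/w4.png

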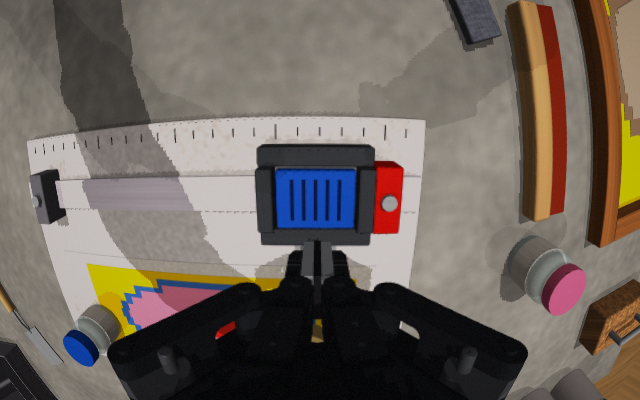

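The carriage (257–375) sits flush against the red stop (375–403). The middles measure 61 mm apart, against 62 mm expected. The pad is up, the tool is clear and the other objects are undisturbed.

```bash
python3 -c "
from bench import ticket
print(ticket.hand_in())"
```

```text
the job is handed in; nothing more can be done
None
```

I pushed the carriage up against the red stop with the pad held down, then let the pad come back up to lock it; the job was handed in at about 12 s with the robot touching nothing.

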